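Open the fume gate fully and start the extractor

ROBOT

A 6-joint arm with a two-finger parallel gripper is mounted at the origin on the work surface. World frame = base frame: x ahead of the robot, y to its left, z up, the work surface at z = 0. Lengths are in m, angles in rad, forces in N, time in s.
With the tool pointing down it reaches from about 0.25 to 0.85 m from the base axis. Payload 12.5 kg.
Tool frame: the origin (TCP) lies on the centre line of the jaws, within the pads' length; the fingertips stand robot.tcp_to_tips ahead of it and the grasp point (between the pads) lies 3 mm ahead of it (robot.tcp_to_tips is the distance from the TCP to the fingertips, in m); y points along the fingers, z is the direction in which the jaws open and shut, and the axes are right-handed (so a half turn about y gives the same grasp; the last joint's range is limited). The gripper opens to 93 mm and grips with 3 to 60 N. Pads are 15 mm wide; open, the fingers measure 128 mm over their backs; the gripper's body (75 mm by 188 mm) begins 65 mm behind the grasp point.
Start: joints at [-1.255, 0.351, 1.652, -0, 1.139, -0.085], TCP at [0.215, -0.506, 0.241] pointing down, gripper open.
Joint ranges: [-2.75, 2.75], [-0.79, 2.1], [0.01, 2.65], [-1.57, 4.71], [0.07, 3.14], [-2.87, 2.87]. Speed limits (rad/s): [2.22, 2.22, 2.79, 3.14, 3.14, 3.14].

INTERFACE

Orientations are given as [roll, pitch, yaw] about the fixed x, y, z axes, in that order (R = Rz(yaw) Ry(pitch) Rx(roll)).
In Python, from rig import robot gives the robot as it stands.
- The arm moves only by the tool send_rows, never from a script. Its argument "steps" is a list of rows, each a list of 7 numbers: the shift along the tool's x, y, z in cm, then the turn, a rotation vector about the tool's x, y, z in degrees, then the finger opening in cm, from 0 to 9.3. In form: [[x, y, z, wx, wy, wz, fingers], ...]. A call has 1 to 20 rows; each row shifts and turns the pose as measured when the row begins, along the tool's axes as they then stand; what a row does not reach is not made up. A row lasts 1/10 s, in which the tool goes at most 50 mm and 8.59 degrees, less where a joint would pass 70% of its speed; a pose out of reach is approached as far as the arm can. A call with a gripper value outside its range is refused whole. The fingers move at their own pace and stop on an object; "squeeze" is the grip in N (left out, the last holds). Time passes only in rows, so rows that do not move let the fingers close. It gives the time, the measured TCP pose, the force and the opening at its end, in the units of the state.
- robot.get_state(): the state, without advancing time (a new reading comes with each control period).
- robot.capture(name): name is "side" or "top"; returns a dict with "image" (480x640x3 uint8, red, green, blue), "range_z" (480x640 float32, m along the optical axis (not along the pixel's ray), 0 where there is no reading), "fx", "fy", "cx", "cy" (pixels), "origin" and "rotation" of the camera in the world. Camera axes: x right, y down, z forward; pixel columns grow to the right and rows downward; lengths in m; the calibration is good to about 2 mm. A picture is of the moment at which its call begins.
- robot.sign_off(): hands the job in, once; it reports no verdict.
Trained networks look in a picture, given as the dict that the camera call returned (one of the last four; its "shot" number tells which), for a name from the list of things; names that differ only in an ending like _2 or _b are one class to them, and where a whole thing is asked for, a point or a joint stands for the part that bears it (a point fixed in the world has none). Each returns a list of dicts, best first, with "conf" (0 to 1); they miss things now and then, are a little off and sometimes report something else, mostly with a low value. They report only what shows in the picture. A call takes as long as a camera call.
- robot.outline_of(picture, label): "region" (480x640 bool, what is visible of it) and "pixel" ([column, row] in pixels, amid what is visible of it).
The state is a dict: "time": time; "qpos": joint angles; "qd": joint speeds; "joint_torque": joint torques, N m; "tool_pos": TCP position; "eef_rot": TCP orientation; "contact_force": force on the tool from outside, world axes, zero at the start; "ft_torque": the same for the moment, N m; "gripper_width": finger opening in m.
Only numpy, scipy, OpenCV 4.12 (cv2) and the standard library are available. Lean on these libraries where they do the work, as an engineer would, in place of code of your own. Each camera call takes 0.05 s, during which the arm holds its last target.

TASK

Turn on full fume extraction at the soldering bench: push the lever of the wide-mouthed intake gate all the way open, past its half-open click to the far end stop, and only then press the start button on the switch box down and let it come up again. Just push and press; pick nothing up, and leave the narrow-mouthed gate and the things standing about as they are.

Things in the scene. Friction and masses are not known exactly. Their poses are not given: they have to be found in the camera images.
- gate_wide: fixed grey intake gate lying on the bench: a flat housing 190 mm long (its x), 130 mm wide (its y), 40 mm high, with a round mouth of 76 mm diameter in its top. Origin: centre of its underside; z up. Its lever runs in a straight slot along x on the top, 45 mm to the -y side of the middle line, from x = -40 mm (shut) to x = +40 mm (fully open). Its +x points roughly away from the robot. The two gates may stand in either order from left to right
- wide_mouth (a point): centre of the wide gate's round mouth (76 mm), level with the housing's top, at x = -45 mm, y = +15 mm, z = 40 mm of the gate
- wide_tip (a point): middle of the top of the wide gate's lever, 77 mm above the bench. The lever is an upright black tab 14 mm thick (along the gate's x), 26 mm wide (along y), standing 37 mm above the housing's top. The point moves with it; the gate's x direction is the opening direction
- wide_lever (a joint): travel of the wide gate's lever along the gate's +x, in m: 0 shut, 0.040 half-open click (first detent), 0.080 fully open at the end stop (second detent). Between them it springs to the nearest detent; it takes 7 to 9 N to push it out of the shut place or out of the half-open click, and in the last 15 mm or so it is drawn on to the stop. It stays where a detent holds it. Starts shut or within 4 mm of it
- gate_narrow: the other fixed grey intake gate, the same housing, slot and lever, but its mouth is only 40 mm in diameter; to be left alone. Origin and axes as for the wide gate
- narrow_mouth (a point): centre of the narrow gate's mouth (40 mm), in the same place on its housing
- narrow_tip (a point): middle of the top of the narrow gate's lever, 77 mm above the bench; to be left alone
- narrow_lever (a joint): travel of the narrow gate's lever in m, 0 shut, 0.080 open; to be left shut
- switch_box: fixed grey plastic switch box, 90 x 90 x 45 mm high, origin at the centre of its underside; one round push button in a low collar on its top
- start_button_top (a point): middle of the top of the black start button (32 mm diameter), where to press straight down
- start_button (a joint): how far the start button is pressed, in m: 0 up, 0.006 fully down (about 5 N); it springs up again when let go. It counts as pressed beyond 0.0045
- spool: loose reel of solder wire with blue flanges, 52 mm diameter, 45 mm high, standing on the top of the wide gate near its far end, on the side away from the lever; origin at the centre of its foot. Leave it
- flux_jar: loose white jar, 42 mm diameter, 50 mm high, standing on the top of the narrow gate near its far end, on the side away from the lever; origin at the centre of its foot. Leave it
- screwdriver: loose screwdriver, 170 mm long, lying on the bench beyond the switch box. Leave it
- cleaner: loose white bottle, 56 mm diameter, 130 mm high, standing on the bench at the right of the gates; origin at the centre of its foot. Leave it

How it is judged:
By the outcome, as a careful person would: the job done as asked, in the order asked, and still so for the second after the job is handed in, with the robot touching nothing.
It also fails if it takes over 43 s, if anything falls off the work surface, if the arm or the gripper's body presses on something with over 40 N, if the wrist force passes 120 N, or if a joint passes its speed limit or range.

## Working session

There is one attempt and no reset: what is moved stays moved. The work goes in short steps, Python scripts to look and compute and a tool call to move; the robot and the scene stay as the last step left them, time stands still between calls to the robot, and variables do not carry over. Pictures are saved under pics/ and viewed, and the job is handed in when it is done.

Besides the shell and the picture viewer there is one more tool, called as name(argument=value, ...), one argument or row to a line, values as JSON. send_rows: Moves the arm, as the interface text tells. Its arguments: {"type":"object","properties":{"steps":{"type":"array","items":{"type":"array","items":{"type":"number"}}},"squeeze":{"type":"number"}},"required":["steps"]}

```bash
mkdir -p pics; ls; python3 - <<'E'
from rig import robot
import cv2,numpy as np,pickle
print(robot.get_state(), robot.tcp_to_tips)
for n in ("top","side"):
    p=robot.capture(n)
    cv2.imwrite(f"pics/{n}0.png",p["image"][:,:,::-1])
    pickle.dump(p,open(f"{n}0.pkl","wb"))
    print(n,p["origin"],p["rotation"],p["fx"],p["cx"],p["cy"])
    def w(u,v):
        z=p["range_z"][int(v),int(u)]
        return p["origin"]+np.array(p["rotation"])@np.array([(u-p["cx"])/p["fx"]*z,(v-p["cy"])/p["fy"]*z,z])
    for l in ["gate_wide","wide_mouth","wide_tip","narrow_mouth","narrow_tip","start_button_top","spool","flux_jar","cleaner"]:
        for r in robot.outline_of(p,l)[:2]:
            m=r["region"]&(p["range_z"]>0)
            v,u=np.nonzero(m)
            print(l,round(r["conf"],2),np.round(r["pixel"]),m.sum(),np.round(w(*r["pixel"]),4))
E
```

```text
pics
{'time': 0.0, 'qpos': array([-1.25460294e+00,  3.51257311e-01,  1.65244316e+00, -6.09057090e-05,
        1.13907778e+00, -8.46038252e-02]), 'qd': array([ 0.00116936,  0.00075945, -0.00105402, -0.00032583, -0.00110675,
        0.00121482]), 'joint_torque': array([-2.53112521e-03, -4.97331870e+01, -2.85253608e+01,  6.98141218e-02,
        2.58265523e-02, -1.01749285e-04]), 'tool_pos': array([ 0.21449106, -0.50609921,  0.24008262]), 'eef_rot': array([-1.57198235e+00,  4.50961858e-05, -2.74076995e+00]), 'contact_force': array([-0.24007555, -0.3066525 , -0.18916963]), 'ft_torque': array([ 0.06258635, -0.03922969, -0.03067014]), 'gripper_width': 0.09307445650020761} 0.022
top [ 0.45195313 -0.05514177  1.23922167] [-3.0223753  -0.00899962 -1.54550348] 464.48190338626927 326.69880336431135 231.48720218923393
gate_wide 0.78 [376. 230.] 3164 [-1.8109 -2.318  -1.0237]
gate_wide 0.23 [278. 247.] 220 [-1.0263 -1.5334 -0.2391]
wide_mouth 0.59 [375. 231.] 3301 [-1.792  -2.2991 -1.0048]
wide_tip 0.95 [365. 242.] 707 [-1.7275 -2.2346 -0.9402]
narrow_mouth 0.69 [290. 238.] 3494 [-1.1241 -1.6312 -
[... 355 characters left out ...]
e [0.35745819 0.63228069 0.50222542] [-2.08551323  0.0166654  -2.7996449 ] 451.7635289908345 320.6064807178957 238.60130532792348
wide_mouth 0.64 [349. 243.] 3918 [-2.389  -2.1142 -2.2442]
wide_tip 0.81 [362. 238.] 570 [-2.5086 -2.2338 -2.3639]
wide_tip 0.24 [309. 410.] 559 [-1.09   -0.8152 -0.9452]
narrow_mouth 0.82 [324. 299.] 6695 [-1.8124 -1.5375 -1.6676]
narrow_tip 0.76 [340. 278.] 452 [-1.9154 -1.6406 -1.7706]
start_button_top 0.93 [308. 410.] 561 [-1.0935 -0.8186 -0.9487]
spool 0.97 [319. 224.] 590 [-2.2604 -1.9856 -2.1157]
spool 0.25 [310. 412.] 576 [-1.0899 -0.8151 -0.9451]
flux_jar 0.89 [281. 271.] 717 [-1.634  -1.3591 -1.4892]
cleaner 0.74 [356. 180.] 944 [-3.0609 -2.7861 -2.9162]
```

View pics/top0.png

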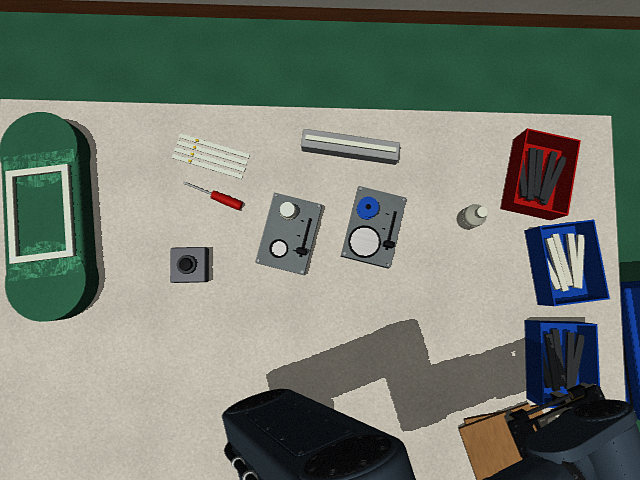

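View pics/side0.png

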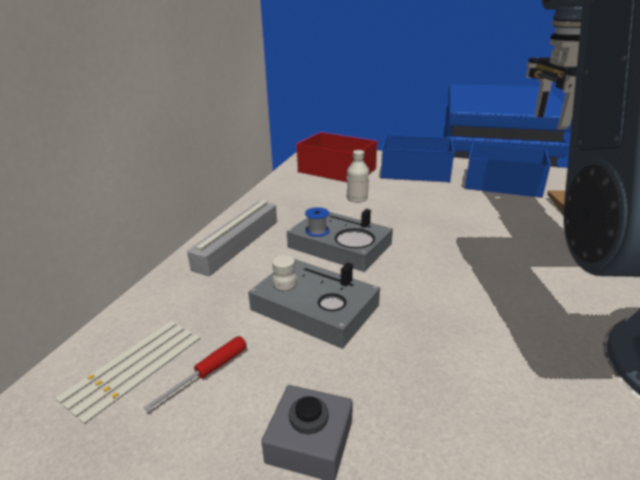

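```bash
cat > h.py <<'E'
import numpy as np,pickle
from scipy.spatial.transform import Rotation as R
def cloud(p):
    z=p["range_z"].astype(float);v,u=np.mgrid[:480,:640]
    c=np.stack([(u-p["cx"])/p["fx"]*z,(v-p["cy"])/p["fy"]*z,z],-1)
    return c@R.from_euler("xyz",p["rotation"]).as_matrix().T+p["origin"]
E
python3 - <<'E'
from h import *
import cv2
cl={}
for n in("top","side"):
    p=pickle.load(open(f"{n}0.pkl","rb")); c=cloud(p); cl[n]=c
    for l,u,v in ([("wm",375,231),("wt",365,242),("nt",279,248),("btn",185,264),("spool",366,212),("cleaner",471,219),("bench",330,400)] if n=="top" else [("wt",362,238),("nt",340,278),("btn",308,410),("spool",319,224)]):
        print(n,l,np.round(c[v,u],4))
    ok=p["range_z"]>0
    m=ok&(c[...,2]>.065)&(c[...,2]<.084)&(c[...,0]>.2)&(c[...,0]<.7)
    k,lab,st,ce=cv2.connectedComponentsWithStats(m.astype(np.uint8))
    for i in range(1,k):
        if st[i,4]>15:
            q=c[lab==i];q=q[q[:,2]>np.median(q[:,2])-.006]; print("tip",st[i,4],np.round(ce[i]),np.round(np.median(q,0),4),np.round(np.ptp(q,0),3), np.round(cv2.minAreaRect((q[:,:2]*1000).astype(np.float32)),1) if 0 else cv2.minAreaRect((q[:,:2]*1000).astype(np.float32)))
    if n=="top":
        m=ok&(c[...,2]>.03)&(c[...,2]<.05)&(c[...,0]>.2)
        m=cv2.morphologyEx(m.astype(np.uint8),cv2.MORPH_OPEN,np.ones((3,3)))
        k,lab,st,ce=cv2.connectedComponentsWithStats(m)
        for i in range(1,k):
            if st[i,4]>200:
                q=c[lab==i]; print("box",st[i,4],np.median(q,0).round(4),cv2.minAreaRect((q[:,:2]*1000).astype(np.float32)))
E
```

```text
top wm [ 0.6001 -0.1876  0.043 ]
top wt [ 0.5717 -0.163   0.033 ]
top nt [0.5502 0.0608 0.0318]
top btn [0.5008 0.2912 0.0692]
top spool [ 0.642  -0.1595  0.0874]
top cleaner [ 0.6312 -0.4235  0.0879]
top bench [ 0.1636 -0.0821 -0.0012]
tip 9918 [ 44. 249.] [0.5285 0.6463 0.0713] [0.349 0.237 0.019] ((532.7870483398438, 647.323486328125), (364.2794189453125, 202.20883178710938), 8.028014183044434)
tip 131 [533. 208.] [ 0.6655 -0.5809  0.077 ] [0.05  0.138 0.015] ((663.0868530273438, -596.2213745117188), (143.5213165283203, 23.49399185180664), 69.60301208496094)
tip 26 [372. 201.] [ 0.6714 -0.1745  0.0833] [0.018 0.023 0.004] ((669.8619995117188, -175.773193359375), (23.500093460083008, 15.149174690246582), 61.53416061401367)
tip 60 [565. 204.] [ 0.6746 -0.6682  0.078 ] [0.042 0.01  0.014] ((677.5187377929688, -668.7280883789062), (4.601737976074219, 42.94514846801758), 80.18524169921875)
tip 91 [469. 218.] [ 0.6305 -0.4193  0.0801] [0.052 0.046 0.011] ((638.2357788085938, -426.92169189453125), (54.625160217285156, 34.07452392578125), 32.69780349731445)
tip 348 [597. 260.] [ 0.5371 -0
[... 4697 characters left out ...]
.54508113861084), 77.94493103027344)
tip 111 [317. 220.] [ 0.6516 -0.1485  0.0733] [0.039 0.025 0.017] ((651.8347778320312, -150.26390075683594), (38.15642547607422, 19.113645553588867), 18.125505447387695)
tip 130 [346. 269.] [0.5411 0.0058 0.0759] [0.017 0.026 0.009] ((541.7636108398438, 2.9125003814697266), (25.89029884338379, 14.798548698425293), 75.76093292236328)
tip 184 [284. 272.] [0.6373 0.0533 0.0775] [0.036 0.026 0.015] ((640.3844604492188, 48.877708435058594), (37.819828033447266, 18.02832794189453), 24.096132278442383)
tip 444 [308. 406.] [0.5019 0.2942 0.0672] [0.03  0.031 0.004] ((501.96923828125, 292.8022155761719), (29.521678924560547, 31.127914428710938), 6.901235103607178)
```

send_rows(
  steps=[
    [-3.35, 0, -1.26, 0, 0, 0, 0],
    [-3.35, 0, -1.26, 0, 0, 0, 0],
    [-3.35, 0, -1.26, 0, 0, 0, 0],
    [-3.35, 0, -1.26, 0, 0, 0, 0],
    [-3.35, 0, -1.26, 0, 0, 0, 0],
    [-3.35, 0, -1.26, 0, 0, 0, 0],
    [-3.35, 0, -1.26, 0, 0, 0, 0],
    [-3.35, 0, -1.26, 0, 0, 0, 0],
    [-3.35, 0, -1.26, 0, 0, 0, 0],
    [-3.35, 0, -1.26, 0, 0, 0, 0],
    [-3.35, 0, -1.26, 0, 0, 0, 0],
    [-3.35, 0, -1.26, 0, 0, 0, 0],
    [0, 0, 0, 0, 7.1, 0, 0],
    [0, 0, 0, 0, 7.1, 0, 0],
    [0, 0, 0, 0, 7.1, 0, 0],
    [0, 0, 0, 0, 7.1, 0, 0],
    [0, 0, 0, 0, 7.1, 0, 0],
    [0, 0, 0, 0, 0, 0, 0],
  ],
)

```text
time: 2.8
tool_pos: [0.5388, -0.1975, 0.2406]
eef_rot: [-1.569, 0.002, 2.899]
contact_force: [-0.5, 0.2, 0.9]
gripper_width: 0.0006
```

```bash
cat >> h.py <<'E'
G=np.array([.6136,-.1839]);YAW=np.radians(-12.7)
def to(target,yaw):
    from rig import robot
    s=robot.get_state(); M=R.from_euler("xyz",s["eef_rot"])
    T=R.from_euler("xyz",[-np.pi/2,0,yaw])
    print("t",s["time"],"pos",s["tool_pos"].round(4),"F",s["contact_force"].round(2),"w",round(s["gripper_width"],4),"q",s["qpos"].round(2))
    print("shift cm",(M.inv().apply(np.array(target)-s["tool_pos"])*100).round(2),"turn deg",np.degrees((M.inv()*T).as_rotvec()).round(2))
def gate(x,y,z):
    c,s=np.cos(YAW),np.sin(YAW); return [G[0]+c*x-s*y,G[1]+s*x+c*y,z]
E
python3 - <<'E'
from h import *
to(gate(-.08,-.045,.12),np.radians(167.3))
E
```

```text
t 2.8 pos [ 0.5388 -0.1975  0.2406] F [-0.5   0.23  0.86] w 0.0006 q [-0.43  0.39  1.59 -0.    1.16  1.38]
shift cm [ 1.   12.06  1.54] turn deg [-0.08 -1.2  -0.12]
```

send_rows(
  steps=[
    [1.0, 2, 1.5, 0, -1.2, 0, 0],
    [0, 3, 0, 0, 0, 0, 0],
    [0, 3, 0, 0, 0, 0, 0],
    [0, 3, 0, 0, 0, 0, 0],
    [0, 1.5, 0, 0, 0, 0, 0],
    [0, 0, 0, 0, 0, 0, 0],
  ],
)

```text
time: 3.4
tool_pos: [0.5261, -0.211, 0.1126]
eef_rot: [-1.568, 0.006, 2.945]
contact_force: [0.2, -1.1, 0.3]
gripper_width: 0.0007
```

```bash
python3 - <<'E'
from h import *
to(gate(-.08,-.045,.072),np.radians(167.3))
E
```

```text
t 3.4 pos [ 0.5261 -0.211   0.1126] F [ 0.19 -1.07  0.25] w 0.0007 q [-0.46  0.54  1.72 -0.    0.88  1.31]
shift cm [ 0.08  4.06 -0.07] turn deg [-0.13  1.41 -0.32]
```

send_rows(
  steps=[
    [0, 1.5, 0, 0, 1, 0, 0],
    [0, 1.5, 0, 0, 0, 0, 0],
    [0, 0.5, 0, 0, 0, 0, 0],
    [0, 0, 0, 0, 0, 0, 0],
  ],
)

```text
time: 3.8
tool_pos: [0.5277, -0.2118, 0.0785]
eef_rot: [-1.568, 0.008, 2.935]
contact_force: [-0.5, 0.5, 0.7]
gripper_width: 0.0004
```

```bash
python3 - <<'E'
from h import *
import cv2
from rig import robot
to(gate(-.08,-.045,.072),np.radians(167.3))
p=robot.capture("side");cv2.imwrite("pics/side1.png",cv2.resize(p["image"][120:360,200:520,::-1],(800,600)))
E
```

```text
t 3.8 pos [ 0.5277 -0.2118  0.0785] F [-0.47  0.49  0.69] w 0.0004 q [-0.46  0.59  1.73 -0.    0.81  1.32]
shift cm [ 0.23  0.65 -0.11] turn deg [-0.17  0.85 -0.49]
```

View pics/side1.png

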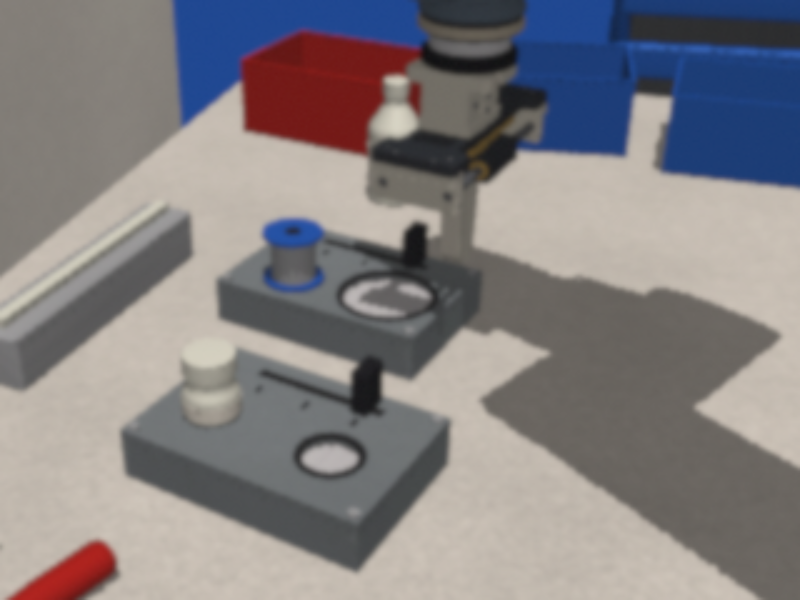

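The closed fingers (~455,240 in the crop) stand just behind the wide gate's lever (~413,245), with clearance from the spool (~293,255). Starting the push.

send_rows(
  steps=[
    [0, 0.8, 0, 0, 0.8, -0.5, 0],
    [-0.8, 0, 0, 0, 0, 0, 0],
    [-0.8, 0, 0, 0, 0, 0, 0],
    [-0.8, 0, 0, 0, 0, 0, 0],
    [-0.8, 0, 0, 0, 0, 0, 0],
    [-0.8, 0, 0, 0, 0, 0, 0],
    [-0.8, 0, 0, 0, 0, 0, 0],
  ],
)

```text
time: 4.55
tool_pos: [0.5761, -0.2229, 0.0721]
eef_rot: [-1.568, -0.007, 2.921]
contact_force: [0.2, -0.9, -1.1]
gripper_width: 0.0004
```

```bash
python3 - <<'E'
from h import *
to(gate(.024,-.045,.072),np.radians(167.3))
E
```

```text
t 4.55 pos [ 0.5761 -0.2229  0.0721] F [ 0.18 -0.92 -1.13] w 0.0004 q [-0.44  0.68  1.58 -0.01  0.89  1.35]
shift cm [-5.2  -0.02 -0.13] turn deg [-0.19  0.07  0.4 ]
```

send_rows(
  steps=[
    [-0.8, 0, 0, 0, 0, 0, 0],
    [-0.8, 0, 0, 0, 0, 0, 0],
    [-0.8, 0, 0, 0, 0, 0, 0],
    [-0.8, 0, 0, 0, 0, 0, 0],
    [-0.8, 0, 0, 0, 0, 0, 0],
  ],
)

```text
time: 5.05
tool_pos: [0.6169, -0.2321, 0.0723]
eef_rot: [-1.568, -0.013, 2.922]
contact_force: [0.1, -0.4, 0.4]
gripper_width: 0.0009
```

```bash
python3 - <<'E'
from h import *
to(gate(.024,-.045,.072),np.radians(167.3))
E
```

```text
t 5.05 pos [ 0.6169 -0.2321  0.0723] F [ 0.07 -0.44  0.44] w 0.0009 q [-0.43  0.74  1.45 -0.01  0.96  1.37]
shift cm [-1.02  0.01 -0.13] turn deg [-0.18  0.1   0.73]
```

Force is near zero, so the lever has likely been drawn ahead. I'll nudge on gently until it meets the stop.

send_rows(
  steps=[
    [-0.5, 0, 0, 0, 0, 0, 0],
    [-0.4, 0, 0, 0, 0, 0, 0],
    [-0.2, 0, 0, 0, 0, 0, 0],
  ],
)

```text
time: 5.35
tool_pos: [0.6279, -0.2345, 0.072]
eef_rot: [-1.568, -0.017, 2.922]
contact_force: [-23.8, 3.5, 18.4]
gripper_width: 0.0005
```

```bash
python3 - <<'E'
from h import *
import cv2
from rig import robot
to(gate(.024,-.045,.072),np.radians(167.3))
p=robot.capture("side");cv2.imwrite("pics/side2.png",cv2.resize(p["image"][120:360,200:520,::-1],(800,600)))
E
```

```text
t 5.35 pos [ 0.6279 -0.2345  0.072 ] F [-23.77   3.55  18.38] w 0.0005 q [-0.42  0.76  1.42 -0.01  0.98  1.37]
shift cm [ 0.11  0.01 -0.12] turn deg [-0.17  0.12  0.98]
```

View pics/side2.png

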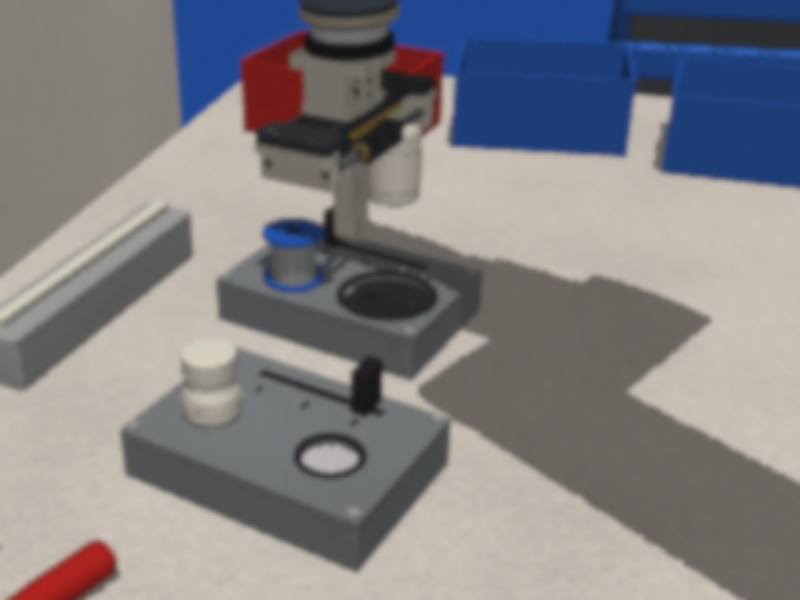

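The lever is at the far end (~330,230), the wide mouth has gone dark, and the force shows the stop. Next I'll back off, lift, and verify.

send_rows(
  steps=[
    [1.0, 0, 0, 0, 0, 0, 0],
    [1.5, 0, 0, 0, 0, 0, 0],
    [0, -2, 0, 0, 0, 0, 0],
    [0, -4, 0, 0, 0, 0, 0],
    [0, -4, 0, 0, 0, 0, 0],
    [0, -3, 0, 0, 0, 0, 0],
    [0, 0, 0, 0, 0, 0, 0],
  ],
)

```text
time: 6.1
tool_pos: [0.6052, -0.2288, 0.2061]
eef_rot: [-1.569, -0.02, 2.922]
contact_force: [0.5, -0.2, -0.4]
gripper_width: 0.0002
```

```bash
python3 - <<'E'
from h import *
import cv2
from rig import robot
to([.5018,.2928,.2],np.radians(167.3))
for n in("top","side"):
    p=robot.capture(n); c=cloud(p); cv2.imwrite(f"pics/{n}3.png",p["image"][:,:,::-1])
    m=(p["range_z"]>0)&(c[...,2]>.062)&(c[...,2]<.084)&(c[...,0]>.45)&(c[...,0]<.72)&(abs(c[...,1])<.3)
    k,lab,st,ce=cv2.connectedComponentsWithStats(m.astype(np.uint8))
    for i in range(1,k):
        if st[i,4]>15: print(n,ce[i].round(),cv2.minAreaRect((c[lab==i][:,:2]*1000).astype(np.float32)),np.median(c[lab==i][:,2]))
print(gate(.04,-.045,0))
E
```

```text
t 6.1 pos [ 0.6052 -0.2288  0.2061] F [ 0.55 -0.22 -0.4 ] w 0.0002 q [-0.43  0.57  1.4  -0.01  1.19  1.36]
shift cm [ 21.43   0.93 -48.66] turn deg [-0.12  0.13  1.14]
top [361. 203.] ((664.21875, -148.97894287109375), (10.367244720458984, 23.293231964111328), 41.56437301635742) 0.08319729932201081
top [291. 216.] ((631.2613525390625, 29.969486236572266), (6.440757751464844, 27.843381881713867), 41.33098220825195) 0.06853095594391967
top [301. 251.] ((541.8817749023438, 2.0125513076782227), (25.407367706298828, 13.818743705749512), 76.3065185546875) 0.0756703797460232
top [186. 264.] ((501.0483703613281, 288.53167724609375), (30.39546012878418, 22.850130081176758), 0.0564238503575325) 0.06759401748054716
side [334. 206.] ((641.3832397460938, -236.83908081054688), (30.027530670166016, 14.561802864074707), 67.73533630371094) 0.07155027805827704
side [316. 221.] ((654.8740234375, -150.42967224121094), (43.92732620239258, 21.592458724975586), 16.83141326904297) 0.07107037008875511
side [346. 269.] ((542.2841796875, 2.3732357025146484), (27.795461654663086, 14.86361312866211), 79.43392944335938) 0.07399510935653353
side [284. 273.] ((641.25732421875, 47.67158508300781), (37.871253967285156, 20.723726272583008), 21.513946533203125) 0.07116770900678904
side [309. 404.] ((502.0277099609375, 288.8181457519531), (22.14610481262207, 31.653045654296875), 88.6235122680664) 0.06720506618086142
[np.float64(0.6427283025619567), np.float64(-0.23659290265167704), 0]
```

View pics/side3.png

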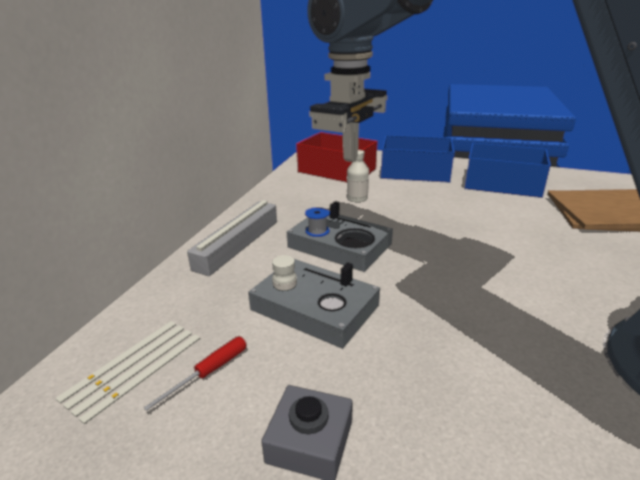

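Lever measured at (0.641, -0.237) against 0.643, -0.237 expected for fully open. The spool, jar and narrow lever haven't moved. Next is the button.

send_rows(
  steps=[
    [1.6, 0, -3.6, 0, 0, 0, 0],
    [1.6, 0, -3.6, 0, 0, 0, 0],
    [1.6, 0, -3.6, 0, 0, 0, 0],
    [1.6, 0, -3.6, 0, 0, 0, 0],
    [1.6, 0, -3.6, 0, 0, 0, 0],
    [1.6, 0, -3.6, 0, 0, 0, 0],
    [1.6, 0, -3.6, 0, 0, 0, 0],
    [1.6, 0, -3.6, 0, 0, 0, 0],
    [1.6, 0, -3.6, 0, 0, 0, 0],
    [1.6, 0, -3.6, 0, 0, 0, 0],
    [1.6, 0, -3.6, 0, 0, 0, 0],
    [1.6, 0, -3.6, 0, 0, 0, 0],
    [1.6, 0, -3.6, 0, 0, 0, 0],
    [0, 0, 0, 0, 0, 0, 0],
  ],
)

```text
time: 7.6
tool_pos: [0.4899, 0.292, 0.1856]
eef_rot: [-1.561, -0.057, 2.918]
contact_force: [-1.1, -0.8, -0.7]
gripper_width: 0.0004
```

```bash
python3 - <<'E'
from h import *
to([.5018,.2929,.11],np.radians(167.3))
E
```

```text
t 7.6 pos [0.4899 0.292  0.1856] F [-1.12 -0.84 -0.67] w 0.0004 q [0.44 0.47 1.62 0.03 1.1  2.22]
shift cm [-1.57  7.48 -0.42] turn deg [-0.55 -0.11  3.27]
```

send_rows(
  steps=[
    [-1.5, 1.5, -0.4, -0.5, 0, 3.2, 0],
    [0, 2, 0, 0, 0, 0, 0],
    [0, 2, 0, 0, 0, 0, 0],
    [0, 0, 0, 0, 0, 0, 0],
  ],
)

```text
time: 8.0
tool_pos: [0.5025, 0.2915, 0.1226]
eef_rot: [-1.565, -0.005, 2.92]
contact_force: [-0.2, 0.4, -0.7]
gripper_width: 0.0004
```

```bash
python3 - <<'E'
from h import *
import cv2
from rig import robot
to([.5018,.2929,.0895],np.radians(167.3))
for n in("top","side"):
    c=cloud(pickle.load(open(n+"0.pkl","rb"))).reshape(-1,3)
    r=np.hypot(c[:,0]-.5018,c[:,1]-.2929)
    for a in range(0,36,3):
        q=c[(r>=a/1000)&(r<(a+3)/1000)&(c[:,2]>.03),2]
        print(n,a,len(q),np.percentile(q,[10,50,90]).round(4))
p=robot.capture("side");cv2.imwrite("pics/side4.png",cv2.resize(p["image"][240:480,150:470,::-1],(800,600)))
E
```

```text
t 8.0 pos [0.5025 0.2915 0.1226] F [-0.17  0.43 -0.69] w 0.0004 q [ 0.45  0.55  1.66 -0.    0.93  2.24]
shift cm [ 0.09  3.31 -0.14] turn deg [-0.33  0.03  0.28]
top 0 4 [0.0651 0.066  0.0684]
top 3 13 [0.0659 0.0685 0.0709]
top 6 24 [0.064  0.068  0.0712]
top 9 32 [0.0652 0.0674 0.07  ]
top 12 47 [0.0619 0.0664 0.0701]
top 15 40 [0.0551 0.0593 0.0652]
top 18 55 [0.0548 0.0575 0.0604]
top 21 85 [0.0468 0.0564 0.0596]
top 24 51 [0.0427 0.0458 0.0488]
top 27 76 [0.0422 0.0456 0.0482]
top 30 90 [0.0426 0.0455 0.0483]
top 33 99 [0.0427 0.0453 0.0483]
side 0 16 [0.0664 0.067  0.0681]
side 3 48 [0.0663 0.0675 0.0686]
side 6 80 [0.0665 0.0673 0.0682]
side 9 123 [0.0664 0.0673 0.0684]
side 12 200 [0.0592 0.0666 0.0679]
side 15 210 [0.0568 0.0586 0.0659]
side 18 151 [0.0564 0.0574 0.0582]
side 21 449 [0.0455 0.054  0.0576]
side 24 183 [0.0442 0.0453 0.0467]
side 27 232 [0.0443 0.0453 0.0464]
side 30 279 [0.0445 0.0455 0.0464]
side 33 361 [0.0444 0.0454 0.0463]
```

View pics/side4.png

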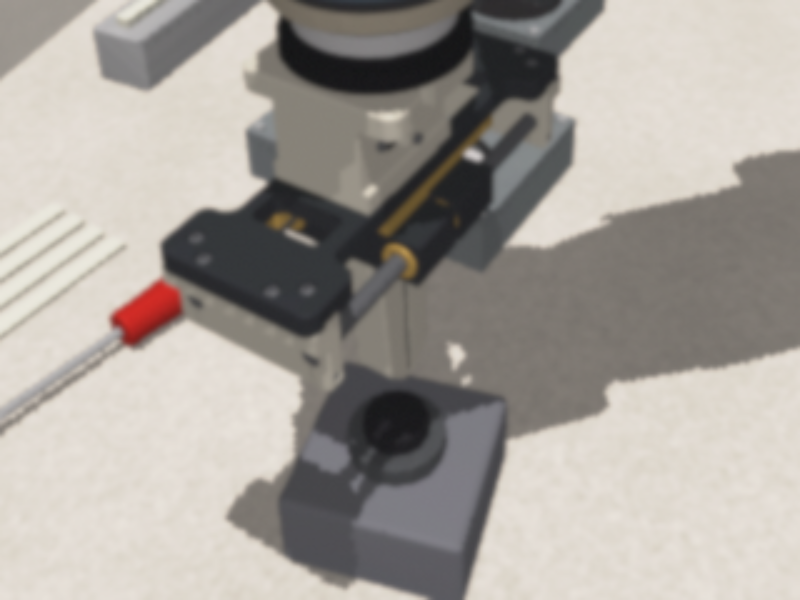

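send_rows(
  steps=[
    [0, 1.2, -0.1, 0, 0, 0, 0],
    [0, 1.2, 0, 0, 0, 0, 0],
    [0, 0, 0, 0, 0, 0, 0],
  ],
)

```text
time: 8.35
tool_pos: [0.504, 0.2922, 0.0992]
eef_rot: [-1.567, -0.003, 2.919]
contact_force: [-0.5, -0.3, -0.2]
gripper_width: 0.0005
```

```bash
python3 - <<'E'
from h import *
to([.5018,.2929,.0895],np.radians(167.3))
E
```

```text
t 8.35 pos [0.504  0.2922 0.0992] F [-0.53 -0.35 -0.21] w 0.0005 q [ 0.45  0.59  1.67 -0.    0.89  2.24]
shift cm [ 0.23  0.97 -0.03] turn deg [-0.24 -0.03  0.15]
```

send_rows(
  steps=[
    [-0.2, 0.5, 0, 0, 0, 0, 0],
    [0, 0.4, 0, 0, 0, 0, 0],
    [0, 0.3, 0, 0, 0, 0, 0],
    [0, 0.3, 0, 0, 0, 0, 0],
  ],
)

```text
time: 8.75
tool_pos: [0.5066, 0.2918, 0.0843]
eef_rot: [-1.568, -0.002, 2.919]
contact_force: [-2.0, -0.9, 4.5]
gripper_width: 0.0001
```

send_rows(
  steps=[
    [0, 0.2, 0, 0, 0, 0, 0],
    [0, 0.2, 0, 0, 0, 0, 0],
  ],
)

```text
time: 8.95
tool_pos: [0.5069, 0.2919, 0.0827]
eef_rot: [-1.568, -0.001, 2.92]
contact_force: [-11.8, -6.6, 35.4]
gripper_width: 0.0003
```

The button bottomed out, with the force jumping to 35 N. Releasing.

send_rows(
  steps=[
    [0, -0.8, 0, 0, 0, 0, 0],
    [0, -2, 0, 0, 0, 0, 0],
    [0, -4, 0, 0, 0, 0, 0],
    [0, -4, 0, 0, 0, 0, 0],
    [0, -4, 0, 0, 0, 0, 0],
    [3, -1, 0, 0, 0, 0, 0],
    [4, 0, 0, 0, 0, 0, 0],
    [4, 0, 0, 0, 0, 0, 0],
    [0, 0, 0, 0, 0, 0, 0],
    [0, 0, 0, 0, 0, 0, 0],
  ],
)

```text
time: 9.95
tool_pos: [0.3974, 0.3175, 0.2488]
eef_rot: [-1.572, 0.004, 2.919]
contact_force: [0.1, 0.1, 0.3]
gripper_width: 0.0005
```

```bash
python3 - <<'E'
from h import *
import cv2
from rig import robot
to([.5018,.2929,.0895],np.radians(167.3))
for n in("top","side"):
    p=robot.capture(n); c=cloud(p); cv2.imwrite(f"pics/{n}5.png",p["image"][:,:,::-1])
    m=(p["range_z"]>0)&(c[...,2]>.062)&(c[...,2]<.084)&(c[...,0]>.45)&(c[...,0]<.72)&(abs(c[...,1])<.33)
    k,lab,st,ce=cv2.connectedComponentsWithStats(m.astype(np.uint8))
    for i in range(1,k):
        if st[i,4]>15: print(n,ce[i].round(),cv2.minAreaRect((c[lab==i][:,:2]*1000).astype(np.float32))[:2],np.median(c[lab==i][:,2]).round(4))
E
```

```text
t 9.95 pos [0.3974 0.3175 0.2488] F [0.14 0.09 0.33] w 0.0005 q [ 0.58  0.27  1.75 -0.    1.12  2.38]
shift cm [-10.67  15.97   0.12] turn deg [ 0.08 -0.05 -0.21]
top [363. 209.] ((649.2223510742188, -151.18116760253906), (12.278495788574219, 17.990392684936523)) 0.0828
top [288. 215.] ((633.0104370117188, 35.584869384765625), (13.640007972717285, 37.972896575927734)) 0.0665
top [396. 214.] ((641.9671630859375, -236.41236877441406), (26.424423217773438, 13.69589614868164)) 0.0759
top [301. 251.] ((541.9102172851562, 2.3188953399658203), (25.80962562561035, 13.533265113830566)) 0.0761
top [185. 264.] ((501.0022888183594, 292.3100891113281), (30.267587661743164, 30.182191848754883)) 0.0671
side [334. 206.] ((641.3800659179688, -236.05970764160156), (28.193132400512695, 14.643427848815918)) 0.0718
side [316. 221.] ((655.6842651367188, -149.41392517089844), (42.424407958984375, 21.54435920715332)) 0.0712
side [284. 274.] ((641.9664916992188, 47.671653747558594), (38.03168487548828, 23.05111312866211)) 0.0707
side [308. 407.] ((502.04986572265625, 293.312255859375), (30.54744529724121, 31.621402740478516)) 0.067
```

View pics/side5.png

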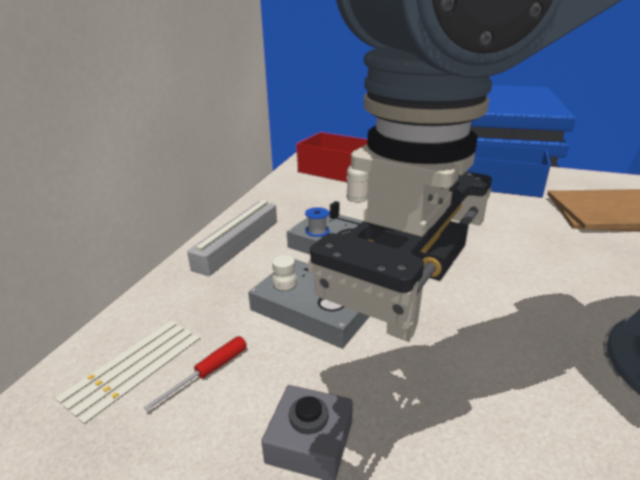

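The button (308,410) is back up at its starting height. The wide lever (334,208) is at the far end and the other things stand where they were. Handing in.

```bash
python3 - <<'E'
from rig import robot
print(robot.sign_off())
E
```

```text
the job is handed in; nothing more can be done
None
```

I opened the wide gate fully, then pressed the start button and let it come up. I handed the job in at about 10 s, with the arm clear of everything.

- **Wide gate lever:** I pushed it past the half-open click to the end stop, where the force rose to about 24 N along the push. The last pictures put it at (0.642, -0.236), against (0.643, -0.237) expected for fully open. It had travelled about 79 mm, and the mouth was dark, so open.
- **Start button:** I pressed it only after checking the lever. It went down to its bottom: the tool went about 7 mm below the estimated contact height and the force jumped to 35 N vertically. I landed about 5 mm off centre because I got the sign of a small correction wrong, but still on the button. Afterwards its top was back at 67 mm, the same height as at the start.
- **Left alone:** the narrow lever still measured shut in the top view (the arm hid it in the side view). The spool, flux jar and screwdriver looked unmoved in the last pictures. The arm partly hid the cleaner bottle in the last side view, and I did not measure it again, but the arm never came near it.

No check failed. The press force was higher than the button needs, and it shows 37–38 N in all with the sideways part, close to the 40 N limit for the arm and gripper body.

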